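# Tip the ring tray over the tote rim

### The job

Empty the tray of brass rings into the blue tote: lift it by its handle, rest its open front end over the tote rim that faces the trays so that the rib under the tray hooks against the outside of the rim, then swing the handle up about the rim until both rings slide out into the tote. Then stand the empty tray upright on the bench about where it was and let go. Leave the other tray, with the plugs, where it is.

Things in the scene. Friction and masses are not known exactly. Their poses are not given: they have to be found in the camera images.
- tray_grip (a point): Centre of the handle of the white tray to empty (it holds two rings), 41 mm above the bench; x points from handle to pouring end, z up. Handle: upright block 14 thick (y), 40 long (x), 42 tall, joined by a narrow neck to the tray's rear wall, whose outside is 35 mm ahead of this point. Tray 0.13 to 0.21 kg, empty; centre of mass about 80 mm ahead. Same axes as the rib point.
- tray_rib (a point): Same tray, 143 mm ahead of and 27 mm below the handle centre: corner where the front rib's front face meets the underside. Tray 140 long, 90 wide, on two cross ribs 14 mm high; floor 14 to 18 mm up, walls to 42 mm, 4 thick; front end open, floor juts 32 mm past this point. This corner hooks on the rim's outer edge. Rings stay put when level, slide out once tipped about 65 degrees.
- tote_rim (a point): The blue tote, an open box fixed to the bench, 200 deep (x), 260 wide (y, along the rim), 80 tall, walls and floor 6 mm thick, plain straight rims. This point is the middle of the rim facing the trays: outer face, top edge, 80 mm above the bench; x points into the tote (inside from 6 to 194 mm), y along the rim, z up.
- ring_1_center (a point): Loose brass ring lying in the tray: 36 outside, 24 bore, 12 mm high, 30 g; the point is its centre.
- ring_2_center (a point): The second such ring.
- plug_tray_grip (a point): Bystander, not to be moved: the other tray, same shape and axes as the first, holding three stepped brass plugs that stand up to 52 mm above the bench; the point is the centre of its handle, 41 mm up. It stands beside the first, to its left or right.
Things that resemble listed ones, but are neither listed nor needed, are in the scene too. Leave any brown or red look-alike of the part that bears tray_grip alone.

How it is judged (in metres and radians):
On the way, in this order (a step that is already met when the one before it is completed fails the run):
1. the tray rests about level on the tote rim, its rib at the outside of the rim, rings still aboard (x of tote_rim in the frame of tray_rib between -0.012 and 0.035 m and z of tote_rim in the frame of tray_rib between -0.015 and 0.015 m and y of tray_rib in the frame of tote_rim between -0.08 and 0.08 m and angle between tray_grip's own z axis and vertical below 0.44 rad and not ((x of ring_1_center in the frame of tote_rim between 0.003 and 0.197 m and y of ring_1_center in the frame of tote_rim between -0.127 and 0.127 m and z of ring_1_center in the frame of tote_rim below -0.015 m) or (x of ring_2_center in the frame of tote_rim between 0.003 and 0.197 m and y of ring_2_center in the frame of tote_rim between -0.127 and 0.127 m and z of ring_2_center in the frame of tote_rim below -0.015 m))), for 0.1 s.
2. the tray is swung up about the rim, its rib still hooked there, and both rings lie in the tote (x of tote_rim in the frame of tray_rib between -0.012 and 0.035 m and z of tote_rim in the frame of tray_rib between -0.015 and 0.015 m and y of tray_rib in the frame of tote_rim between -0.08 and 0.08 m and angle between tray_grip's own z axis and vertical above 0.6 rad and x of ring_1_center in the frame of tote_rim between 0.003 and 0.197 m and y of ring_1_center in the frame of tote_rim between -0.127 and 0.127 m and z of each of ring_1_center, ring_2_center in the frame of tote_rim below -0.015 m and x of ring_2_center in the frame of tote_rim between 0.003 and 0.197 m and y of ring_2_center in the frame of tote_rim between -0.127 and 0.127 m), for 0.1 s.
At the end, for the whole second after the job is handed in: Both rings lie inside the tote (their centres within its walls and at least 15 mm below the rim); the empty tray stands upright (within 7 degrees) on the bench, its handle within 120 mm of where it started; all at rest and released (x of ring_1_center in the frame of tote_rim between 0.003 and 0.197 m and y of ring_1_center in the frame of tote_rim between -0.127 and 0.127 m and z of each of ring_1_center, ring_2_center in the frame of tote_rim below -0.015 m and x of ring_2_center in the frame of tote_rim between 0.003 and 0.197 m and y of ring_2_center in the frame of tote_rim between -0.127 and 0.127 m and angle between tray_grip's own z axis and vertical below 0.12 rad and height (world z) of tray_grip between 0.03 and 0.051 m and distance of tray_grip from where it was at the start of the episode below 0.12 m and linear speed of tray below 0.02 m/s and linear speed of each of ring_1, ring_2 below 0.05 m/s); the robot touches nothing.
It fails at once if the tray of plugs is shifted by more than 25 mm (distance of plug_tray_grip from where it was at the start of the episode above 0.025 m).
It also fails if it takes over 58 s, if anything falls off the work surface, if the arm or the gripper's body presses on something with over 40 N, if the wrist force passes 120 N, or if a joint passes its speed limit or range.

### The arm

A 6-joint arm with a two-finger parallel gripper is mounted at the origin on the work surface. World frame = base frame: x ahead of the robot, y to its left, z up, the work surface at z = 0. Lengths are in mm, angles in degrees, forces in N, time in s.
With the tool pointing down it reaches from about 375 to 925 mm from the base axis. Payload 5.7 kg.
Tool frame: the origin (TCP) lies on the centre line of the jaws, within the pads' length; the fingertips stand 22 mm ahead of it and the grasp point (between the pads) lies 3 mm ahead of it; z points along the fingers, y is the line along which they close (so a half turn about z gives the same grasp; the last joint's range is limited). The gripper opens to 88 mm and grips with 3 to 60 N. Pads are 20 mm wide; open, the fingers measure 115 mm over their backs; the gripper's body (75 mm by 178 mm) begins 61 mm behind the grasp point.
Start: joints at [-70.709, 20.558, 86.54, -0, 72.909, -6.595], TCP at [261.933, -539.774, 244.623] pointing down, gripper open.
Joint ranges: [-170.27, 170.27], [-57.76, 135], [12.27, 136.19], [-55.21, 235.2], [11.17, 155.16], [-170.74, 170.74]. Speed limits (degrees/s): [136.94, 136.94, 180, 180, 180, 180].

### API

Orientations are given as [roll, pitch, yaw] about the fixed x, y, z axes, in that order (R = Rz(yaw) Ry(pitch) Rx(roll)).
In Python, from plant import readout, imaging, env gives the robot as it stands. The module is installed in compiled form; this text tells all that it offers.
- The arm moves only by the shell command python3 -m crank 'ROWS' [FORCE]. ROWS is JSON, a list of rows, each a list of 5 numbers: the shift along the tool's x, y, z normalised to -1 to 1, where 1 is 0.1 m, then the turn about the tool's z normalised to -1 to 1, where 1 is 30 degrees, then the closure, from -1 (fully open) to 1 (shut), so that 0 is half open. A call has 1 to 8 rows; each row is the pose to reach, as a shift and turn from the pose commanded when the call began, along the tool's axes at that moment; what a row does not reach only later rows make up. A row lasts 1/8 s, in which the tool goes at most 62.5 mm and 10.7 degrees, less where a joint would pass 70% of its speed; a pose out of reach is approached as far as the arm can. A call with a number of a shift or a turn outside -1 to 1 is refused whole. A call with a gripper value outside its range is refused whole. The fingers move at their own pace and stop on an object; FORCE is the grip in N (left out, the last holds). Time passes only in rows, so rows that repeat a pose let the fingers close. It gives the time, the measured TCP pose, the force, the opening and the grip force at its end, in the units of the state.
- readout.read_state(): the state, without advancing time (a new reading comes with each control period).
- imaging.grab_frame(name): name is "side" or "top" or "wrist"; returns the picture (420x560x3 uint8, red, green, blue); there is no depth.
- imaging.calibration(name): a dict with "fx", "fy", "cx", "cy" (pixels), "R" (3x3) and "t" (3): a world point X has camera coordinates R X + t. Camera axes: x right, y down, z forward; pixel columns grow to the right and rows downward; lengths in mm; the calibration is good to about 2 mm. A picture is of the moment at which its call begins: read the wrist's pose just before it. calibration takes no time and is no camera call; for the wrist camera it gives the pose at the moment of the call.
- env.close_job(): hands the job in; it is judged then, once.
Trained networks look in the newest picture that a camera, given by its name, has taken for a name from the list of things; names that differ only in an ending like _2 or _b are one class to them, and where a whole thing is asked for, a point or a joint stands for the part that bears it (a point fixed in the world has none). Each returns a list of dicts, best first, with "score" (0 to 1); they miss things now and then, are a little off and sometimes report something else, mostly with a low value. They report only what shows in the picture. A call takes as long as a camera call. They do not tell look-alikes from the thing itself.
- imaging.search_frame(thing, camera): "box" ([centre column, centre row, width, height] in pixels, round what is visible of it).
- imaging.outline_of(thing, camera): "region" (420x560 bool, what is visible of it) and "box" ([centre column, centre row, width, height] in pixels, round what is visible of it).
The state is a dict: "time": time; "joint_pos": joint angles; "qvel": joint speeds; "joint_efforts": joint torques, N m; "ee_pos": TCP position; "tool_rot": TCP orientation; "ft_force": force on the tool from outside, world axes, zero at the start; "torque": the same for the moment, N m; "opening": finger opening in mm; "gripper_force": force on a finger pad.
Only numpy, scipy, OpenCV 4.12 (cv2) and the standard library are available. Lean on these libraries where they do the work, as an engineer would, in place of code of your own. Each camera call takes 0.05 s, during which the arm holds its last target. There are 200 camera calls.

## Working session

There is one attempt and no reset: what is moved stays moved. The work goes in short steps, Python scripts to look and compute and a shell command to move; the robot and the scene stay as the last step left them, time stands still between calls to the robot, and variables do not carry over. Pictures are saved under pics/ and viewed, at most 10 in all, crops included, and the job is handed in when it is done.

```bash
mkdir -p pics
cat > h.py <<'E'
from plant import readout, imaging, env
import numpy as np, cv2
def cal(n):
    c=imaging.calibration(n); return {k:np.array(v) for k,v in c.items()}
def ray(c,u,v):
    d=np.array([(u-c['cx'])/c['fx'],(v-c['cy'])/c['fy'],1.0]); R=c['R']
    return -R.T@c['t'], R.T@d
def onz(c,u,v,z):
    o,d=ray(c,u,v); return o+d*(z-o[2])/d[2]
def proj(c,X):
    p=c['R']@np.array(X,float)+c['t']; return np.array([c['fx']*p[0]/p[2]+c['cx'],c['fy']*p[1]/p[2]+c['cy']])
def tri(c1,p1,c2,p2):
    A=[];b=[]
    for c,p in((c1,p1),(c2,p2)):
        o,d=ray(c,*p); d=d/np.linalg.norm(d); M=np.eye(3)-np.outer(d,d); A.append(M); b.append(M@o)
    return np.linalg.lstsq(np.vstack(A),np.hstack(b),rcond=None)[0]
def save(n,img): cv2.imwrite('pics/'+n,cv2.cvtColor(img,cv2.COLOR_RGB2BGR))
E
python3 - <<'E'
from h import *
ims=[]
for n in('top','side'):
    im=imaging.grab_frame(n); save(n+'0.png',im)
    for t in('tray_grip','tote_rim','ring_1_center','plug_tray_grip'):
        print(n,t,[(np.round(r['box']).astype(int).tolist(),round(r['score'],2)) for r in imaging.search_frame(t,n)])
    c=cal(n); print(n,np.round(-c['R'].T@c['t']))
print(readout.read_state())
E
```

```text
top tray_grip [([174, 293, 50, 91], 0.9), ([397, 279, 90, 53], 0.89), ([300, 228, 87, 41], 0.83)]
top tote_rim [([149, 166, 100, 124], 0.78)]
top ring_1_center [([306, 234, 15, 20], 0.67)]
top plug_tray_grip [([330, 155, 86, 41], 0.58)]
top [ 315.  -84. 1078.]
side tray_grip [([274, 250, 62, 80], 0.7), ([188, 168, 100, 50], 0.64), ([194, 358, 101, 122], 0.57)]
side tote_rim [([331, 139, 154, 89], 0.72)]
side ring_1_center [([268, 252, 21, 14], 0.69)]
side plug_tray_grip [([384, 269, 79, 99], 0.81)]
side [ 405. -801.  607.]
{'time': 0.5, 'joint_pos': array([-7.07097957e+01,  2.05580136e+01,  8.65406273e+01,  1.64965813e-04,
        7.29077970e+01, -6.59445179e+00]), 'qvel': array([ 0.01945393, -0.04973415,  0.01292365, -0.07333667, -0.0399007 ,
        0.00742055]), 'joint_efforts': array([ 2.98047435e-04, -5.14893794e+01, -2.70878541e+01,  6.74560829e-02,
        2.62942153e-02, -4.20388631e-05]), 'ee_pos': array([ 261.92209586, -539.77447033,  244.61257777]), 'tool_rot': array([-1.79993623e+02, -8.95966906e-04,  2.58846076e+01]), 'ft_force': array([ 0.45956893, -0.1177841 ,  0.09954891]), 'torque': array([-0.00264147,  0.01537557, -0.04792735]), 'gripper_force': 0.0, 'opening': 87.55746357872874}
```

View pics/top0.png

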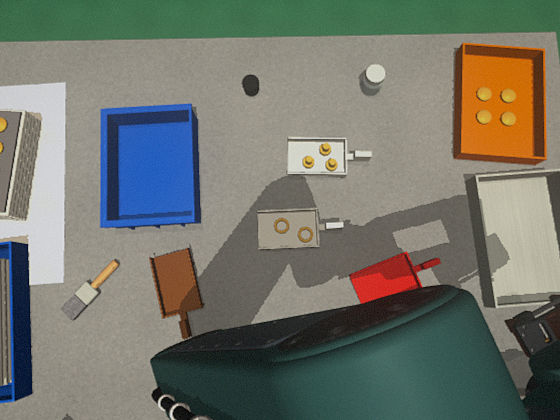

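View pics/side0.png

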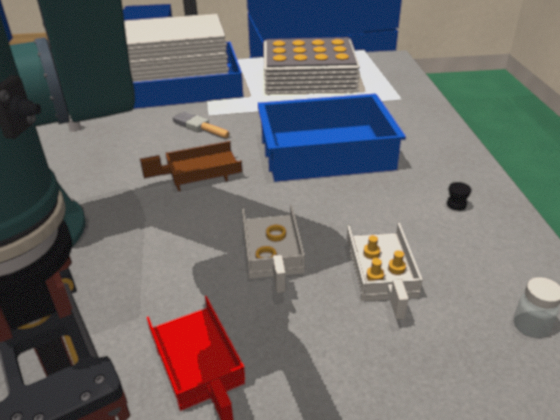

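Run:
```python
from h import *
C={n:cal(n) for n in('top','side')}
M={}
for n in C:
    im=imaging.grab_frame(n)
    for t in('tray_grip','plug_tray_grip','tote_rim','ring_1_center'):
        for r in imaging.outline_of(t,n):
            m=r['region'].astype(np.uint8)
            if r['score']<.4: continue
            rc=cv2.minAreaRect(cv2.findNonZero(m)); z={'tote_rim':80,'ring_1_center':24}.get(t,42)
            cen=[r['box'][0],r['box'][1]]
            col=np.median(im[m>0],0)
            print(n,t,np.round(cen),round(r['score'],2),int(m.sum()),col,'world',np.round(onz(C[n],*cen,z)))
    # rough corner points typed from picture
T=C['top'];S=C['side']
print('ring handle tri',tri(T,(335,225),S,(279,265)),onz(T,335,225,62))
print('plug handle',tri(T,(362,154),S,(399,287)),onz(T,362,154,62))
for p in((101,110),(194,105),(101,227),(200,222)): print('tote',p,np.round(onz(T,*p,80)))
for p in((258,209),(319,208),(258,249),(319,248)): print('tray',p,np.round(onz(T,*p,42)))
im=imaging.grab_frame('top'); cr=cv2.resize(im[90:260,90:385],None,fx=2.7,fy=2.7,interpolation=cv2.INTER_CUBIC); save('crop1.png',cr)
```

```text
top tray_grip [177. 294.] 0.84 2773 [131.  78.  43.] world [308. 154.  42.]
top tray_grip [300. 228.] 0.71 2293 [160. 153. 137.] world [ 450. -126.   42.]
top plug_tray_grip [331. 156.] 0.75 2535 [209. 204. 196.] world [ 620. -203.   42.]
top tote_rim [150. 166.] 0.71 11871 [ 40.  94. 188.] world [594. 211.  80.]
side tray_grip [190. 168.] 0.86 2839 [71. 44. 26.] world [308. 115.  42.]
side tray_grip [197. 360.] 0.67 6782 [144.  13.  10.] world [ 333. -354.   42.]
side tray_grip [275. 251.] 0.64 2906 [144. 135. 125.] world [ 452. -154.   42.]
side tray_grip [275. 236.] 0.57 263 [121.  95.  45.] world [ 455. -118.   42.]
side plug_tray_grip [382. 272.] 0.92 4310 [162.5 140.  115. ] world [ 608. -222.   42.]
side tote_rim [330. 138.] 0.8 10541 [ 22.  52. 101.] world [590. 130.  80.]
side ring_1_center [266. 250.] 0.51 199 [134. 103.  59.] world [ 439. -130.   24.]
ring handle tri [ 454.09990908 -204.70582471   57.58071158] [ 453.7765865  -204.17443021   62.        ]
plug handle [ 618.60883961 -273.26951832   59.83547262] [ 618.15983605 -272.89091465   62.        ]
tote (101, 110) [729. 328.  80.]
tote (194, 105) [737. 113.  80.]
tote (101, 227) [457. 315.  80.]
tote (200, 222) [464.  97.  80.]
tray (258, 209) [497. -30.  42.]
tray (319, 208) [ 497. -171.   42.]
tray (258, 249) [405. -29.  42.]
tray (319, 248) [ 404. -168.   42.]
```

View pics/crop1.png

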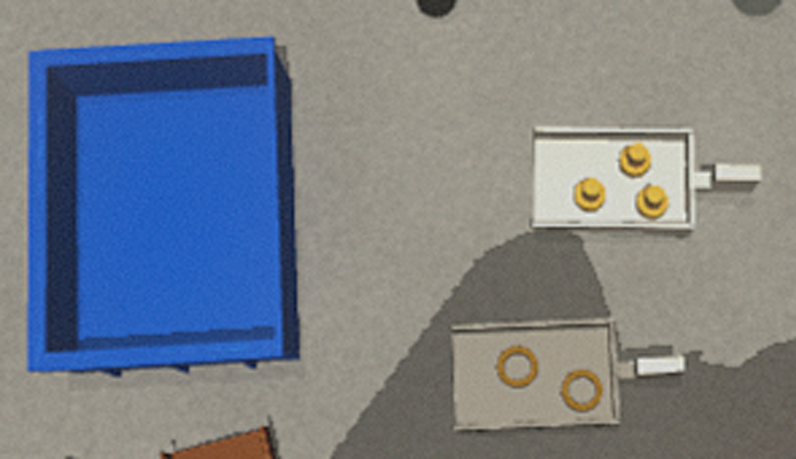

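Candidates in the top view: grey-white tray with two rings (289,228), white tray with plugs (330,156), brown (177,285), red (387,278). The first one holds the rings and is white (in shadow) in the crop, so it is the target. The tote is the blue box at (149,166), and its facing rim runs (191,104)–(194,222).

```bash
cat >> h.py <<'E'
from scipy.spatial.transform import Rotation as Ro
def rel(*P):
    """normalised shift (tool axes now) and turn to world TCP pose(s) x,y,z,yaw"""
    s=readout.read_state(); R=Ro.from_euler('xyz',s['tool_rot'],degrees=True).as_matrix()
    print('now',np.round(s['ee_pos'],1),np.round(s['tool_rot'],2),'t',s['time'],'F',np.round(s['ft_force'],1))
    for p in P:
        d=R.T@(np.array(p[:3])-s['ee_pos'])/100; dy=(p[3]-s['tool_rot'][2]+180)%360-180
        print(p,np.round(d,3),'turn',round(-dy/30,3))
E
python3 -m crank '[[0.5,-0.35,0,-0.35,-1],[1,-0.7,0,-0.7,-1],[1,-0.7,0,-1,-1],[1,-0.7,0,-1,-1]]'
python3 -c "
from h import *
rel((460,-215,260,90))
c=cal('wrist');s=readout.read_state();R=Ro.from_euler('xyz',s['tool_rot'],degrees=True).as_matrix()
print('cam in tool',R.T@(-c['R'].T@c['t']-s['ee_pos']),'cam z in tool',R.T@c['R'][2])
T=cal('top');a=onz(T,191.5,104,80);b=onz(T,194.4,222,80);print(a,b)
for p in((334.4,225.2,62),(257.4,210.7,42),(316.3,208.5,42),(319.3,247,42),(258.5,249.3,42)): print(p,np.round(onz(T,*p),1))
"
```

```text
time: 1.55
ee_pos: [321.7, -432.8, 244.9]
tool_rot: [180.0, 0.0, 55.9]
ft_force: [0.3, -0.4, -0.6]
opening: 88.0
gripper_force: 0.0
now [ 321.7 -432.8  244.9] [1.7998e+02 2.0000e-02 5.5880e+01] t 1.55 F [ 0.3 -0.4 -0.6]
(460, -215, 260, 90) [ 2.579 -0.077 -0.152] turn -1.137
cam in tool [  69.88377478   -0.49169857 -140.06200374] cam z in tool [-2.56772139e-01 -7.69392753e-04  9.66471664e-01]
[740.05062296 119.24692305  80.        ] [463.93848664 108.94975603  80.        ]
(334.4, 225.2, 62) [ 453.3 -202.8   62. ]
(257.4, 210.7, 42) [493.2 -28.7  42. ]
(316.3, 208.5, 42) [ 495.8 -164.8   42. ]
(319.3, 247, 42) [ 406.6 -168.9   42. ]
(258.5, 249.3, 42) [404.  -30.4  42. ]
```

```bash
python3 -m crank '[[0.5,-0.03,-0.1,-0.35,-1],[1,-0.04,-0.15,-0.7,-1],[1,-0.04,-0.15,-1,-1],[1,-0.04,-0.15,-1,-1]]' | head -3
python3 -c "
from h import *
rel((455,-205,260,90))"
```

```text
time: 2.05
ee_pos: [374.3, -348.6, 259.8]
tool_rot: [180.0, 0.0, 85.6]
now [ 374.3 -348.6  259.8] [1.7999e+02 3.0000e-02 8.5650e+01] t 2.05 F [ 0.3 -0.2  0.4]
(455, -205, 260, 90) [ 1.493  0.696 -0.002] turn -0.145
```

```bash
python3 -m crank '[[0.4,0.3,0,-0.14,-1],[0.8,0.6,0,-0.14,-1],[1,0.7,0,-0.14,-1],[1,0.7,0,-0.14,-1]]' | head -3
python3 - <<'E'
from h import *
c=cal('wrist'); im=imaging.grab_frame('wrist'); save('w1.png',im)
for t in('tray_grip','ring_1_center','tote_rim'):
    print(t,[(np.round(r['box'],1),round(r['score'],2)) for r in imaging.search_frame(t,'wrist')])
rel((455,-205,260,90))
T=cal('top');im=imaging.grab_frame('top');save('top2.png',cv2.resize(im[90:300,80:360],None,fx=2.8,fy=2.8,interpolation=cv2.INTER_CUBIC))
np.savez('w1.npz',**c)
E
```

```text
time: 2.55
ee_pos: [451.5, -253.3, 259.5]
tool_rot: [-180.0, -0.0, 89.9]
tray_grip [(array([178.6, 241.7, 119.7, 130.3]), 0.97), (array([278.2,  86.2,  91.2, 168.5]), 0.89), (array([267.4,  92.8,  26.8,  31. ]), 0.49)]
ring_1_center [(array([266.3,  93.5,  32.2,  29.8]), 0.57)]
tote_rim []
now [ 450.5 -254.7  259.6] [-1.7998e+02  2.0000e-02  8.9900e+01] t 2.75 F [ 0.5 -0.   0.5]
(455, -205, 260, 90) [ 0.497  0.044 -0.005] turn -0.003
```

View pics/w1.png

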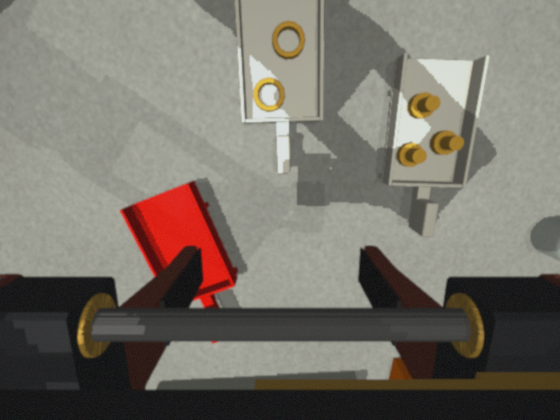

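```bash
python3 -m crank '[[0.5,0.03,0.3,0,-1],[0.5,0.03,0.6,0,-1],[0.5,0.03,0.6,0,-1]]' | head -3
python3 - <<'E'
from h import *
c=cal('wrist'); im=imaging.grab_frame('wrist'); np.savez('w2.npz',**c)
a=cv2.imread('pics/w1.png'); 
A=cv2.resize(a[100:190,220:350],None,fx=3.05,fy=3.05,interpolation=cv2.INTER_CUBIC)
B=cv2.cvtColor(im,cv2.COLOR_RGB2BGR); cv2.imwrite('pics/w2.png',B)
cv2.imwrite('pics/w2v.png',np.hstack([A[:274,:396],cv2.resize(B[60:420,150:420],None,fx=1,fy=1)[:274]]))
E
```

```text
time: 3.18
ee_pos: [452.3, -202.9, 198.0]
tool_rot: [-179.8, -0.1, 90.0]
```

View pics/w2v.png

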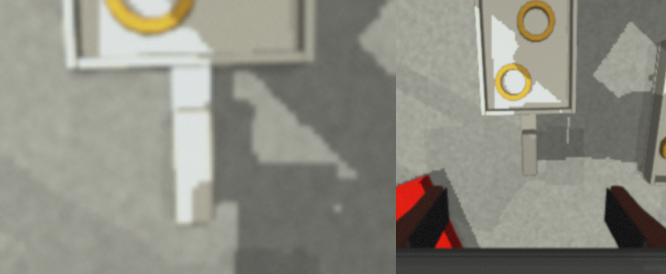

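Run:
```python
from h import *
a=dict(np.load('w1.npz'));b=dict(np.load('w2.npz'))
for n,p,q in(('hfront',(283.2,135.1),(283.5,191)),('hrear',(284,172.8),(283.5,236)),('wallL',(241.6,122),(235,173)),('wallR',(322.6,121.3),(329,171))):
    print(n,np.round(tri(a,p,b,q),1),np.round(onz(a,*p,62 if n[0]=='h' else 42),1),np.round(onz(b,*q,62 if n[0]=='h' else 42),1))
print('front corners w1 rows',[np.round(proj(a,(x,-30,42)),0) for x in(405,495)])
rel((453,-203,38,90))
```

```text
hfront [ 454.1 -183.    49.6] [ 454. -183.   62.] [ 454.  -180.8   62. ]
hrear [ 454.4 -221.9   66.3] [ 454.8 -222.4   62. ] [ 454.1 -223.2   62. ]
wallL [ 406.7 -168.4   30.6] [ 408.4 -168.9   42. ] [ 408.1 -167.    42. ]
wallR [ 500.4 -167.5   20. ] [ 497.4 -168.4   42. ] [ 497.1 -165.1   42. ]
front corners w1 rows [array([233., -25.]), array([325., -26.])]
now [ 453.4 -203.8  199.4] [-1.7991e+02 -5.0000e-02  9.0010e+01] t 3.225 F [ 1.1 -0.7 -0. ]
(453, -203, 38, 90) [ 0.007 -0.002  1.614] turn 0.0
```

```bash
python3 -m crank '[[0.01,0.01,0.5,-0.033,-1],[0.01,0.01,1,-0.033,-1],[0.01,0.01,1,-0.033,-1]]' | head -3
python3 -c "
from h import *
rel((454.2,-202.5,44,91))"
```

```text
time: 3.6
ee_pos: [453.5, -202.3, 98.2]
tool_rot: [-179.7, -0.2, 91.0]
now [ 453.5 -202.3   98.2] [-1.7975e+02 -1.6000e-01  9.0990e+01] t 3.6 F [-0.4  1.   0.5]
(454.2, -202.5, 44, 91) [-0.004  0.01   0.542] turn -0.0
```

```bash
python3 -m crank '[[0,0.01,0.3,0,-1],[0,0.01,0.54,0,-1],[0,0.01,0.54,0,-0.3],[0,0.01,0.54,0,1],[0,0.01,0.54,0,1],[0,0.01,0.54,0,1],[0,0.01,0.54,0,1],[0,0.01,0.54,0,1]]' 60
python3 -c "
from h import *
rel((454.2,-202.5,44,91))"
```

```text
time: 4.6
ee_pos: [456.0, -202.3, 45.7]
tool_rot: [-180.0, -0.0, 91.1]
ft_force: [-0.1, 0.3, 0.3]
opening: 31.1
gripper_force: 0.0
now [ 456.  -202.3   45.7] [-1.800e+02 -1.000e-02  9.108e+01] t 4.6 F [-0.1  0.3  0.3]
(454.2, -202.5, 44, 91) [-0.002 -0.018  0.017] turn 0.003
```

```bash
python3 -m crank '[[0,-0.015,0.015,0,1],[0,-0.015,0.015,0,1],[0,-0.015,0.015,0,1],[0,-0.015,0.015,0,1],[0,-0.015,0.015,0,1],[0,-0.015,0.015,0,1]]' 60
python3 -c "
from h import *
rel((454.2,-202.5,44,91))"
```

```text
time: 5.35
ee_pos: [454.5, -202.4, 44.1]
tool_rot: [-180.0, -0.0, 91.1]
ft_force: [-0.2, 0.2, -1.9]
opening: 13.3
gripper_force: 60.0
now [ 454.5 -202.4   44.1] [-180.     -0.     91.07] t 5.35 F [-0.2  0.2 -1.9]
(454.2, -202.5, 44, 91) [-0.001 -0.003  0.001] turn 0.002
```

Gripped at 60 N. Lift slowly and check for droop.

```bash
python3 -m crank '[[0,0,-0.1,0,1],[0,0,-0.25,0,1],[0,0,-0.45,0,1],[0,0,-0.7,0,1],[0,0,-0.9,0,1],[0,0,-0.9,0,1],[0,0,-0.9,0,1]]'
python3 - <<'E'
from h import *
im=imaging.grab_frame('side'); save('s2.png',cv2.resize(im[60:340,130:450],None,fx=2,fy=2,interpolation=cv2.INTER_CUBIC))
s=readout.read_state(); print(s['ee_pos'],s['ft_force'],s['torque'])
E
```

```text
time: 6.22
ee_pos: [454.3, -202.2, 134.2]
tool_rot: [180.0, -0.0, 91.1]
ft_force: [0.3, 0.7, -2.9]
opening: 14.0
gripper_force: 60.0
[ 454.03695286 -202.09741722  133.74573006] [-0.48836192  0.54055665 -2.82749837] [-0.2059327  -0.08552915 -0.02379687]
```

View pics/s2.png

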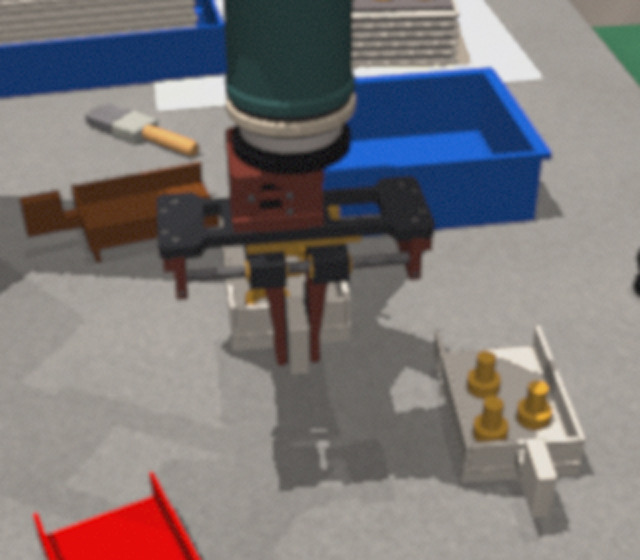

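```bash
python3 -m crank '[[0.06,0.06,-0.03,0,1],[0.18,0.16,-0.06,0,1],[0.34,0.3,-0.1,-0.03,1],[0.5,0.45,-0.1,-0.03,1],[0.66,0.6,-0.1,-0.03,1],[0.78,0.69,-0.1,-0.03,1],[0.84,0.72,-0.1,-0.03,1],[0.84,0.72,-0.1,-0.03,1]]' | head -5
python3 - <<'E'
from h import *
c=cal('wrist'); im=imaging.grab_frame('wrist'); save('w3.png',im); np.savez('w3.npz',**c)
rel((593,-35,145,92.1))
for t in('tray_grip','tote_rim'):print(t,[(np.round(r['box'],1),round(r['score'],2)) for r in imaging.search_frame(t,'wrist')])
s=readout.read_state();p=s['ee_pos'];
for n,(a,b,h) in dict(wallL=(35,45,1),wallR=(35,-45,1),frontL=(175,45,1),frontR=(175,-45,1)).items():
  for th in(0,10):
    t=np.radians(th);f=np.radians(s['tool_rot'][2]);fx=a*np.cos(t)+h*np.sin(t);fz=-a*np.sin(t)+h*np.cos(t)
    X=p+[fx*np.cos(f)-b*np.sin(f),fx*np.sin(f)+b*np.cos(f),fz-3]; print(n,th,np.round(proj(c,X)))
E
```

```text
time: 7.28
ee_pos: [524.7, -116.6, 144.0]
tool_rot: [-180.0, -0.0, 92.0]
ft_force: [-0.5, -0.9, -2.4]
opening: 13.8
now [ 524.6 -117.   144. ] [-179.96   -0.     92.  ] t 7.325 F [-0.4  0.7 -1.8]
(593, -35, 145, 92.1) [ 0.795  0.713 -0.01 ] turn -0.003
tray_grip [(array([ 81.2, 366.1,  77.5,  52.9]), 0.61), (array([278.9, 153.7, 224.4, 307.4]), 0.6)]
tote_rim [(array([399.8, 254.3, 128.5, 108.4]), 0.68)]
wallL 0 [185. 214.]
wallL 10 [189. 212.]
wallR 0 [377. 214.]
wallR 10 [373. 212.]
frontL 0 [ 155. -168.]
frontL 10 [182. -97.]
frontR 0 [ 408. -168.]
frontR 10 [381. -97.]
```

View pics/w3.png

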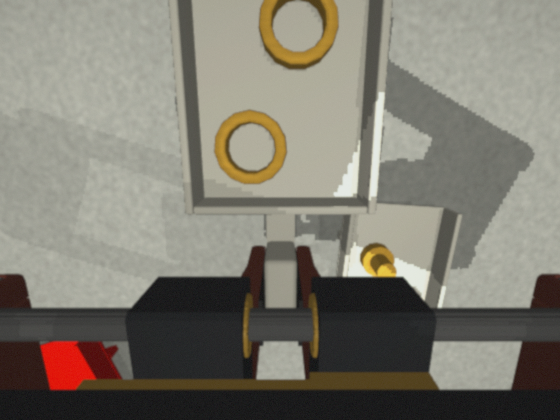

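```bash
python3 - <<'E'
from h import *
im=cv2.imread('pics/side0.png')[:,:,::-1].astype(int);S=cal('side')
for u in(300,340,370):
    print(u,[(v,im[v,u].tolist()) for v in range(124,152,1)])
    v=np.arange(130,146); print([ (int(k),np.round(onz(S,u,k,80)[:2]).tolist()) for k in v[::3]])
T=cal('top');im=cv2.imread('pics/top0.png')[:,:,::-1].astype(int)
for r in(140,160,180): print(r,[(u,im[r,u].tolist(),round(onz(T,u,r,80)[1])) for u in range(185,203)])
E
python3 -m crank '[[0.06,0.06,0,0,1],[0.18,0.16,0,0,1],[0.34,0.3,0,0,1],[0.5,0.45,0,0,1],[0.64,0.6,0,0,1],[0.7,0.68,0,0,1],[0.7,0.7,0,0,1],[0.7,0.7,0,0,1]]' | head -5
```

```text
300 [(124, [15, 49, 100]), (125, [23, 52, 101]), (126, [16, 50, 101]), (127, [15, 51, 101]), (128, [22, 50, 100]), (129, [22, 53, 106]), (130, [19, 64, 130]), (131, [30, 84, 168]), (132, [32, 94, 193]), (133, [29, 95, 200]), (134, [28, 94, 200]), (135, [25, 94, 199]), (136, [31, 97, 201]), (137, [29, 96, 201]), (138, [34, 98, 202]), (139, [27, 97, 200]), (140, [27, 96, 200]), (141, [26, 95, 199]), (142, [33, 96, 200]), (143, [30, 97, 200]), (144, [30, 94, 196]), (145, [30, 84, 171]), (146, [20, 64, 129]), (147, [18, 51, 101]), (148, [17, 52, 100]), (149, [26, 51, 102]), (150, [20, 51, 100]), (151, [14, 49, 98])]
[(130, [535.0, 170.0]), (133, [533.0, 157.0]), (136, [531.0, 145.0]), (139, [530.0, 133.0]), (142, [528.0, 121.0]), (145, [527.0, 109.0])]
340 [(124, [22, 52, 101]), (125, [22, 52, 101]), (126, [16, 57, 113]), (127, [18, 70, 145]), (128, [31, 88, 181]), (129, [31, 96, 197]), (130, [33, 97, 202]), (131, [34, 97, 202]), (132, [31, 96, 201]), (133, [32, 96, 202]), (134, [31, 97, 201]), (135, [34, 97, 201]), (136, [33, 98, 202]), (137, [33, 98, 201]), (138, [35, 97, 202]), (139, 
[... 2059 characters left out ...]
119], 100), (200, [136, 132, 126], 98), (201, [145, 143, 134], 96), (202, [152, 148, 141], 94)]
180 [(185, [40, 98, 190], 131), (186, [44, 101, 192], 129), (187, [47, 101, 194], 127), (188, [46, 99, 192], 125), (189, [46, 102, 194], 122), (190, [42, 99, 190], 120), (191, [41, 96, 193], 118), (192, [49, 106, 202], 116), (193, [55, 83, 151], 113), (194, [34, 49, 81], 111), (195, [31, 40, 70], 109), (196, [29, 45, 74], 107), (197, [32, 40, 74], 104), (198, [26, 38, 71], 102), (199, [93, 97, 104], 100), (200, [138, 136, 131], 98), (201, [145, 141, 131], 95), (202, [146, 145, 136], 93)]
time: 8.43
ee_pos: [592.2, -45.0, 144.0]
tool_rot: [-180.0, 0.0, 92.0]
ft_force: [0.2, 0.0, -2.0]
opening: 13.8
```

```bash
python3 -m crank '[[0.05,0,0,0,1],[0.09,0,0,0,1],[0.09,0,0.1,0,1],[0.09,0,0.2,0,1],[0.09,0,0.27,0,1],[0.09,0,0.3,0,1],[0.09,0,0.3,0,1]]' | sed -n 2,4p
python3 -m crank '[[0,0,0.02,0,1],[0,0,0.03,0,1],[0,0,0.03,0,1]]' | sed -n 2,4p
python3 -m crank '[[0,0,0.02,0,1],[0,0,0.02,0,1]]' | sed -n 2,4p
```

```text
ee_pos: [592.0, -35.7, 113.8]
tool_rot: [-180.0, -0.0, 92.0]
ft_force: [1.2, 0.5, -1.8]
ee_pos: [592.2, -35.7, 111.2]
tool_rot: [180.0, -0.0, 92.0]
ft_force: [0.1, -0.1, -2.1]
ee_pos: [592.5, -35.7, 109.7]
tool_rot: [180.0, -0.0, 92.0]
ft_force: [-0.4, -1.3, 2.6]
```

```bash
python3 -m crank '[[0.02,0,0,0,1],[0.03,0,0,0,1],[0.03,0,0,0,1]]' | sed -n 2,4p
python3 -m crank '[[0.02,0,0,0,1],[0.02,0,0,0,1]]' | sed -n 2,4p
python3 -m crank '[[0.02,0,0,0,1],[0.02,0,0,0,1]]' | sed -n 2,4p
```

```text
ee_pos: [592.7, -32.8, 109.6]
tool_rot: [179.9, 0.0, 92.0]
ft_force: [0.2, -2.6, 6.0]
ee_pos: [592.6, -30.8, 109.6]
tool_rot: [179.9, 0.0, 92.0]
ft_force: [0.1, -3.1, 5.3]
ee_pos: [592.5, -28.8, 109.6]
tool_rot: [179.9, 0.0, 92.0]
ft_force: [0.6, -3.3, 5.7]
```

```bash
python3 -m crank '[[0.02,0,0,0,1],[0.02,0,0,0,1]]' | sed -n 2,4p
python3 -m crank '[[0.015,0,0,0,1],[0.015,0,0,0,1]]' | sed -n 2,4p
```

```text
ee_pos: [593.0, -28.0, 109.9]
tool_rot: [179.9, 0.1, 92.0]
ft_force: [1.1, -8.3, 6.8]
ee_pos: [593.2, -27.9, 110.2]
tool_rot: [179.9, 0.3, 92.1]
ft_force: [0.3, -13.2, 7.2]
```

```bash
python3 -m crank '[[-0.028,0,0,0,1],[-0.028,0,0,0,1],[-0.028,0,0,0,1]]' 6
python3 - <<'E'
import numpy as np
for d in range(0,85,5):
    t=np.radians(d);s,c=np.sin(t),np.cos(t)
    print(d,'fwd',round(143*(1-c)+27*s+6*s*s,1),'up',round(143*s+27*(c-1)+6*s*c,1))
from h import *
rel((593,-28,110,92))
E
```

```text
time: 11.68
ee_pos: [592.2, -28.4, 109.1]
tool_rot: [180.0, 0.0, 92.0]
ft_force: [1.4, -6.1, 0.4]
opening: 14.1
gripper_force: 6.0
0 fwd 0.0 up 0.0
5 fwd 2.9 up 12.9
10 fwd 7.0 up 25.4
15 fwd 12.3 up 37.6
20 fwd 18.6 up 49.2
25 fwd 25.9 up 60.2
30 fwd 34.2 up 70.5
35 fwd 43.3 up 80.0
40 fwd 53.3 up 88.6
45 fwd 64.0 up 96.2
50 fwd 75.3 up 102.9
55 fwd 87.1 up 108.4
60 fwd 99.4 up 112.9
65 fwd 112.0 up 116.3
70 fwd 124.8 up 118.5
75 fwd 137.7 up 119.6
80 fwd 150.6 up 119.5
now [592.2 -28.4 109.1] [1.7997e+02 4.0000e-02 9.1990e+01] t 11.675 F [ 1.4 -6.1  0.4]
(593, -28, 110, 92) [ 0.003  0.008 -0.009] turn -0.0
```

```bash
python3 -m crank '[[0.03,0,-0.13,0,1],[0.07,0,-0.25,0,1],[0.12,0,-0.37,0,1],[0.19,0,-0.49,0,1],[0.26,0,-0.6,0,1],[0.34,0,-0.7,0,1],[0.34,0,-0.7,0,1]]' 6
python3 - <<'E'
from h import *
im=imaging.grab_frame('side'); save('s3.png',cv2.resize(im[20:300,200:480],None,fx=2,fy=2,interpolation=cv2.INTER_CUBIC))
E
```

```text
time: 12.55
ee_pos: [591.4, 6.8, 180.2]
tool_rot: [179.9, -0.0, 92.0]
ft_force: [0.6, -0.0, 0.2]
opening: 13.6
gripper_force: 6.0
```

View pics/s3.png

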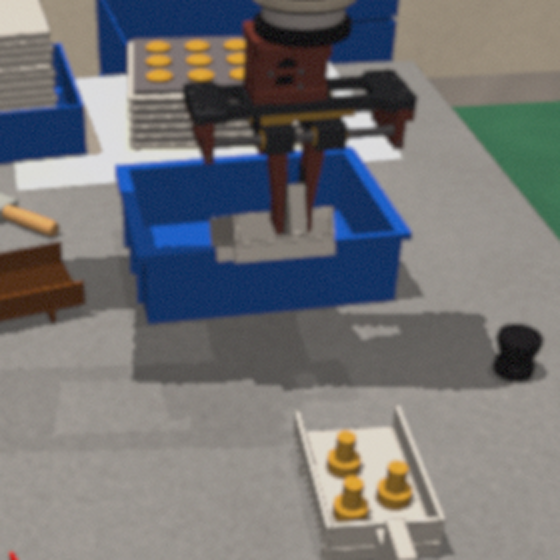

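```bash
python3 -m crank '[[0.09,0,-0.09,0,1],[0.19,0,-0.18,0,1],[0.3,0,-0.255,0,1],[0.41,0,-0.32,0,1],[0.53,0,-0.38,0,1],[0.65,0,-0.42,0,1],[0.78,0,-0.455,0,1],[0.91,0,-0.48,0,1]]' 6 |sed -n 1,4p
python3 -m crank '[[0.09,0,-0.01,0,1],[0.16,0,-0.01,0,1],[0.2,0,-0.01,0,1],[0.2,0,-0.01,0,1],[0.2,0,-0.01,0,1],[0.2,0,-0.01,0,1]]' 6
python3 - <<'E'
from h import *
c=cal('wrist');im=imaging.grab_frame('side'); T=imaging.grab_frame('top');w=imaging.grab_frame('wrist')
for n in('side','top','wrist'): print(n,[(np.round(r['box']),round(r['score'],2)) for r in imaging.search_frame('ring_1_center',n)])
f=lambda a,k:cv2.resize(a,k,interpolation=cv2.INTER_CUBIC)
save('s4.png',np.hstack([f(im[60:240,240:420],(400,400)),f(T[80:260,80:260],(400,400))]));save('w4.png',w)
E
```

```text
time: 13.6
ee_pos: [587.6, 97.8, 227.4]
tool_rot: [180.0, -0.0, 92.0]
ft_force: [0.5, -0.7, -1.9]
time: 14.35
ee_pos: [586.9, 116.6, 228.1]
tool_rot: [-180.0, -0.0, 92.0]
ft_force: [-0.4, -0.2, -1.8]
opening: 13.8
gripper_force: 6.0
side []
top [(array([166., 188.,  14.,  16.]), 0.38)]
wrist [(array([259., 137.,  30.,  30.]), 0.67)]
```

View pics/s4.png

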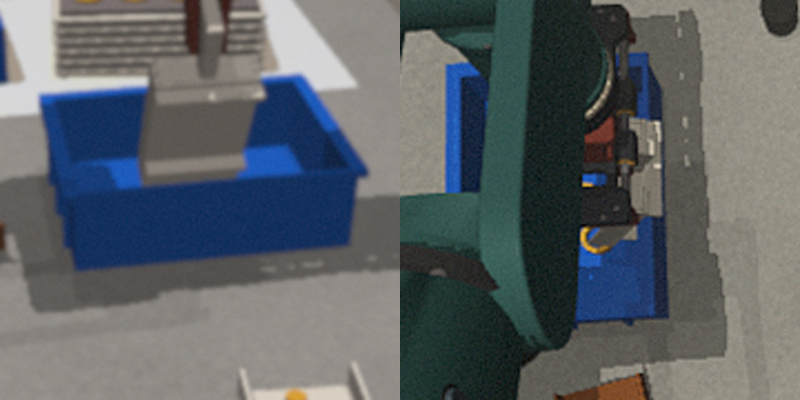

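Run:
```python
from h import *
c=cal('wrist');w=cv2.imread('pics/w4.png');h=cv2.cvtColor(w,cv2.COLOR_BGR2HSV)
m=cv2.inRange(h,(12,120,80),(28,255,255));n,l,st,ce=cv2.connectedComponentsWithStats(m)
for i in range(1,n):
    if st[i,4]>25: print(st[i],np.round(ce[i]),np.round(onz(c,*ce[i],12)))
for r in imaging.outline_of('ring_1_center','wrist'): print(r['box'],r['score'],onz(c,*r['box'][:2],12))
print(proj(c,(590,200,6)))
```

```text
[ 74   0  17  15 139] [84.  7.] [383. 305.  12.]
[  0  96  86  23 338] [ 43. 107.] [326. 208.  12.]
[   0   99  126  109 9490] [ 57. 153.] [334. 159.  12.]
[244 123  31  30 252] [259. 140.] [560. 181.  12.]
[287 128  26  13 105] [299. 136.] [605. 187.  12.]
[242 293  11  65 436] [246. 325.] [547. -54.  12.]
[308 293  12  65 439] [314. 325.] [636. -51.  12.]
[  78  372  360   18 4514] [282. 383.] [ 597. -142.   12.]
[286.18778521 123.39594128]
```

View pics/w4.png

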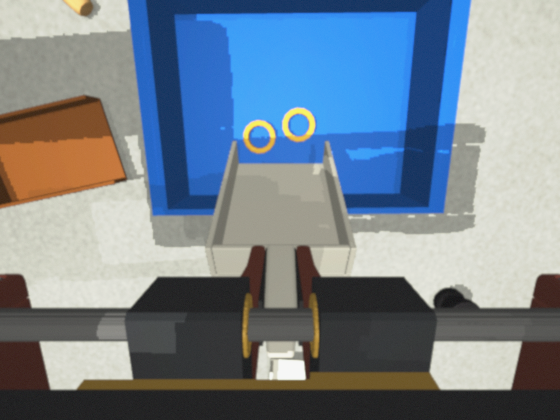

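Both rings lie on the tote floor, at (259,137) and (298,124), and the tray front hangs at rows 142–165. I'll check the tray angle and the rib position.

Run:
```python
from h import *
c=cal('wrist');s=readout.read_state();p=s['ee_pos']+[0,0,-3];f=np.radians(s['tool_rot'][2])
def pt(a,b,h,t):
    fx=a*np.cos(t)+h*np.sin(t);fz=-a*np.sin(t)+h*np.cos(t)
    return p+[fx*np.cos(f)-b*np.sin(f),fx*np.sin(f)+b*np.cos(f),fz]
for d in(50,60,65,70,75,80,85):
    t=np.radians(d); print(d,'frontL',np.round(proj(c,pt(175,45,1,t))),'R',np.round(proj(c,pt(175,-45,1,t))),'rearL',np.round(proj(c,pt(35,45,1,t))),'floorfront',np.round(proj(c,pt(175,0,-23,t))),'rib',np.round(pt(143,0,-27,t)))
```

```text
50 frontL [226.  81.] R [336.  81.] rearL [202. 221.] floorfront [281. 106.] rib [584. 188.  98.]
60 frontL [231. 114.] R [331. 114.] rearL [204. 228.] floorfront [281. 138.] rib [585. 165.  88.]
65 frontL [233. 130.] R [329. 130.] rearL [205. 231.] floorfront [281. 153.] rib [586. 153.  84.]
70 frontL [234. 145.] R [328. 145.] rearL [205. 235.] floorfront [281. 168.] rib [586. 140.  82.]
75 frontL [235. 160.] R [326. 160.] rearL [206. 239.] floorfront [281. 183.] rib [587. 128.  80.]
80 frontL [236. 175.] R [325. 175.] rearL [207. 244.] floorfront [281. 197.] rib [587. 115.  80.]
85 frontL [237. 190.] R [325. 189.] rearL [207. 248.] floorfront [281. 212.] rib [587. 102.  80.]
```

Run:
```python
from h import *
from scipy.optimize import least_squares
c=cal('wrist');s=readout.read_state();p=s['ee_pos']+[0,0,-3];f=np.radians(s['tool_rot'][2])
w=cv2.imread('pics/w4.png')[:,:,::-1].astype(int)
print('col 281',[(r,w[r,270].tolist()) for r in range(150,174,2)],'\n rear',[(r,w[r,235].sum()) for r in range(234,286,2)])
print('side wall',[(r,w[r,[324,327,329]].sum(1).tolist()) for r in range(134,152,2)])
def pt(a,b,h,q):
    t,dy,dz=q;fx=a*np.cos(t)+h*np.sin(t)+dy;fz=-a*np.sin(t)+h*np.cos(t)+dz
    return p+[fx*np.cos(f)-b*np.sin(f),fx*np.sin(f)+b*np.cos(f),fz]
P=[(175,45,1),(175,-45,1),(175,0,-23),(35,45,1),(35,-45,1)];O=[(236,142),(327,142),(281,164),(209,247),(353,247)]
r=least_squares(lambda q:np.concatenate([proj(c,pt(*a,q))-o for a,o in zip(P,O)]),[1.2,0,0])
print(np.degrees(r.x[0]),r.x[1:],np.round(r.fun,1)); rib=pt(143,0,-27,r.x);print('rib',rib)
t=r.x[0];d=np.array([(115-rib[1]),80-rib[2]]);print('rim in rib x,z',d[0]*np.cos(t)-d[1]*np.sin(t),d[0]*np.sin(t)+d[1]*np.cos(t))
```

```text
col 281 [(150, [90, 117, 187]), (152, [53, 115, 208]), (154, [55, 116, 210]), (156, [55, 115, 210]), (158, [55, 115, 209]), (160, [56, 116, 210]), (162, [75, 117, 194]), (164, [154, 158, 160]), (166, [169, 167, 152]), (168, [169, 167, 152]), (170, [169, 166, 151]), (172, [170, 167, 152])] 
 rear [(234, np.int64(462)), (236, np.int64(457)), (238, np.int64(461)), (240, np.int64(459)), (242, np.int64(454)), (244, np.int64(430)), (246, np.int64(469)), (248, np.int64(556)), (250, np.int64(555)), (252, np.int64(550)), (254, np.int64(547)), (256, np.int64(545)), (258, np.int64(549)), (260, np.int64(542)), (262, np.int64(539)), (264, np.int64(538)), (266, np.int64(542)), (268, np.int64(543)), (270, np.int64(545)), (272, np.int64(550)), (274, np.int64(541)), (276, np.int64(404)), (278, np.int64(130)), (280, np.int64(118)), (282, np.int64(112)), (284, np.int64(114))]
side wall [(134, [437, 400, 392]), (136, [382, 373, 380]), (138, [376, 373, 374]), (140, [382, 397, 392]), (142, [403, 478, 430]), (144, [377, 484, 470]), (146, [362, 475, 466]), (148, [355, 457, 482]), (150, [354, 428, 484])]
64.05038966683854 [-13.75239489  -9.97093593] [-1.5  0.2  0.4  0.2 -0.1 -0.2  0.5 -0.  -0.1 -0.1]
rib [586.07534657 141.3862158   74.82631343]
rim in rib x,z -16.198165512526977 -21.462032772989765
```

Run:
```python
from h import *
from scipy.optimize import least_squares
im=cv2.imread('pics/s4.png')[:,:,::-1].astype(int)
for x in(170,200,225): print(x,[(round(60+y/2.222,1),im[y,x].tolist()) for y in range(130,200,4)])
c=cal('wrist');S=cal('side');s=readout.read_state();p=s['ee_pos']+[0,0,-3];f=np.radians(s['tool_rot'][2])
def pt(a,b,h,q):
    t,dy,dz=q;fx=a*np.cos(t)+h*np.sin(t)+dy;fz=-a*np.sin(t)+h*np.cos(t)+dz
    return p+[fx*np.cos(f)-b*np.sin(f),fx*np.sin(f)+b*np.cos(f),fz]
O=[(236,142),(327,142),(281,164),(209,247),(353,247)]
for k,lab in((35,'outer'),(39,'inner')):
    P=[(175,45,1),(175,-45,1),(175,0,-23),(k,45,1),(k,-45,1)]
    r=least_squares(lambda q:np.concatenate([proj(c,pt(*a,q))-o for a,o in zip(P,O)]),[1.2,0,0])
    print(lab,np.degrees(r.x[0]),r.x[1:],np.round(r.fun,1)); rib=pt(143,0,-27,r.x)
    t=r.x[0];d=np.array([(115-rib[1]),80-rib[2]]);print('rib',rib,'rim in rib',d[0]*np.cos(t)-d[1]*np.sin(t),d[0]*np.sin(t)+d[1]*np.cos(t))
    print('side: rib tip front',proj(S,pt(143,0,-41,r.x)),'rim',proj(S,(586,114.5,80)),'rear wall bottom',proj(S,pt(35,0,-27,r.x)),'rear top',proj(S,pt(35,0,1,r.x)))
q=(np.radians(78),0,0);print('hyp hooked: tip',proj(S,pt(143,0,-41,q)),'rear bottom',proj(S,pt(35,0,-27,q)),'rear top',proj(S,pt(35,0,1,q)))
```

```text
170 [(118.5, [89, 86, 81]), (120.3, [93, 88, 83]), (122.1, [93, 88, 83]), (123.9, [91, 86, 81]), (125.7, [94, 89, 83]), (127.5, [91, 86, 83]), (129.3, [91, 87, 80]), (131.1, [103, 97, 91]), (132.9, [130, 122, 115]), (134.7, [138, 131, 122]), (136.5, [133, 126, 118]), (138.3, [108, 104, 97]), (140.1, [91, 85, 81]), (141.9, [84, 83, 91]), (143.7, [36, 56, 101]), (145.5, [17, 46, 94]), (147.3, [25, 48, 93]), (149.1, [20, 48, 93])]
200 [(118.5, [90, 86, 81]), (120.3, [91, 88, 83]), (122.1, [91, 85, 80]), (123.9, [91, 87, 82]), (125.7, [93, 88, 83]), (127.5, [88, 84, 80]), (129.3, [95, 90, 84]), (131.1, [118, 112, 103]), (132.9, [135, 127, 119]), (134.7, [137, 128, 121]), (136.5, [121, 114, 106]), (138.3, [94, 89, 85]), (140.1, [88, 85, 83]), (141.9, [55, 66, 99]), (143.7, [17, 48, 96]), (145.5, [24, 51, 96]), (147.3, [18, 44, 92]), (149.1, [13, 47, 91])]
225 [(118.5, [93, 89, 84]), (120.3, [89, 85, 81]), (122.1, [89, 85, 80]), (123.9, [92, 87, 82]), (125.7, [92, 88, 82]), (127.5, [89, 86, 80]), (129.3, [105, 100, 94]), (131.1, [130, 123, 115]), (132.9, [137, 129, 122]), (134.7, [131, 124
[... 339 characters left out ...]
43] rim in rib -16.198165512526977 -21.462032772989765
side: rib tip front [328.30093092 143.15249407] rim [329.50389386 141.73613937] rear wall bottom [334.22028255 103.28240001] rear top [331.59887841  91.39165999]
inner 63.117131002717514 [-16.24035977  -7.23591903] [-2.1  0.3  1.   0.2 -0.1 -0.1  0.7 -0.1 -0.3 -0.2]
rib [586.08243417 141.18004403  78.20371178] rim in rib -13.439947732816526 -22.538614897531197
side: rib tip front [328.36922465 141.79027388] rim [329.50389386 141.73613937] rear wall bottom [334.48959423 102.40139005] rear top [331.8888962   90.32640309]
hyp hooked: tip [330.79414692 145.13347381] rear bottom [334.11353861  95.697714  ] rear top [331.09274497  86.61109141]
```

The fit puts the tray at about 64°. The handle has slid in the light grip and the rib has slipped inside the rim. I'll grip hard, lift over the rim, move back and hook the rib again at this angle.

```bash
python3 -m crank '[[0,0,0,0,1],[0,0,0,0,1],[0,0,-0.1,0,1],[0,0,-0.2,0,1],[0,0,-0.28,0,1],[0,0,-0.28,0,1]]' 60
python3 -m crank '[[-0.1,0,0,0,1],[-0.2,0,0,0,1],[-0.26,0,0,0,1],[-0.26,0,0,0,1],[-0.26,0,0,0,1]]' 60
python3 - <<'E'
from h import *
from scipy.optimize import least_squares
c=cal('wrist');w=imaging.grab_frame('wrist');save('w5.png',w);w=w.astype(int)
# floor front edge at centre col 270, wall tip col 328, rear wall row col 235
print([(r,w[r,270].tolist()) for r in range(120,215,3)])
print('rear',[(r,int(w[r,235].sum())) for r in range(220,286,3)])
print('rows',[(r,[(u,int(w[r,u].sum())) for u in list(range(200,216,2))+list(range(346,362,2))]) for r in(246,)])
print('tip',[(r,w[r,[327,328]].sum(1).tolist()) for r in range(130,200,4)])
E
```

```text
time: 15.45
ee_pos: [587.6, 117.0, 257.4]
tool_rot: [179.9, -0.0, 92.0]
ft_force: [-0.3, 0.5, -0.7]
opening: 13.7
gripper_force: 60.0
time: 16.08
ee_pos: [587.8, 90.9, 256.1]
tool_rot: [-180.0, -0.0, 92.0]
ft_force: [-0.1, 0.9, -2.1]
opening: 14.1
gripper_force: 60.0
[(120, [245, 234, 111]), (123, [246, 235, 93]), (126, [176, 152, 139]), (129, [52, 112, 200]), (132, [51, 114, 201]), (135, [50, 112, 199]), (138, [54, 114, 201]), (141, [48, 109, 198]), (144, [52, 112, 200]), (147, [54, 110, 201]), (150, [54, 110, 201]), (153, [52, 110, 200]), (156, [51, 111, 200]), (159, [53, 111, 200]), (162, [72, 110, 179]), (165, [161, 159, 147]), (168, [162, 161, 146]), (171, [163, 160, 145]), (174, [163, 160, 146]), (177, [162, 159, 145]), (180, [155, 153, 139]), (183, [151, 150, 137]), (186, [152, 150, 137]), (189, [151, 150, 137]), (192, [150, 149, 137]), (195, [152, 150, 136]), (198, [153, 151, 137]), (201, [153, 151, 137]), (204, [153, 152, 138]), (207, [151, 149, 135]), (210, [152, 149, 136]), (213, [154, 152, 138])]
rear [(220, 441), (223, 439), (226, 437), (229, 436), (232, 439), (235, 437), (238, 432), (241, 441), (244, 414), (247, 484), (250, 529), (253, 523), (256, 523), (259, 523), (262, 523), (265, 522), (268, 524), (271, 524), (274, 512), (277, 226), (280, 95), (283, 102)]
rows [(246, [(200, 639), (202, 629), (204, 583), (206, 446), (208, 441), (210, 416), (212, 401), (214, 440), (346, 465), (348, 438), (350, 427), (352, 464), (354, 467), (356, 595), (358, 638), (360, 637)])]
tip [(130, [364, 365]), (134, [369, 360]), (138, [353, 352]), (142, [462, 447]), (146, [460, 469]), (150, [498, 539]), (154, [471, 555]), (158, [415, 477]), (162, [407, 413]), (166, [405, 411]), (170, [392, 403]), (174, [308, 307]), (178, [312, 305]), (182, [332, 308]), (186, [382, 321]), (190, [422, 369]), (194, [438, 410]), (198, [437, 435])]
```

```bash
cat > fit.py <<'E'
from h import *
from scipy.optimize import least_squares
def fit(O,P,c,s):
    p=s['ee_pos']+[0,0,-3];f=np.radians(s['tool_rot'][2])
    def pt(a,b,h,q):
        t,dy,dz=q;fx=a*np.cos(t)+h*np.sin(t)+dy;fz=-a*np.sin(t)+h*np.cos(t)+dz
        return p+[fx*np.cos(f)-b*np.sin(f),fx*np.sin(f)+b*np.cos(f),fz]
    r=least_squares(lambda q:np.concatenate([proj(c,pt(*a,q))-o for a,o in zip(P,O)]),[1.2,0,0])
    rib=pt(143,0,-27,r.x);t=r.x[0];d=np.array([(115-rib[1]),80-rib[2]])
    print(np.degrees(t),r.x[1:],np.round(r.fun,1),'\nrib',rib,'tip',pt(143,0,-41,r.x),'rim in rib',d[0]*np.cos(t)-d[1]*np.sin(t),d[0]*np.sin(t)+d[1]*np.cos(t))
E
python3 - <<'E'
from fit import *
c=cal('wrist');s=readout.read_state();w=cv2.imread('pics/w5.png').astype(int).sum(2)
for r in(150,155,160,200,235,255,265): print(r,'L',[(u,int(w[r,u])) for u in range(200,242,2)],'\n  R',[(u,int(w[r,u])) for u in range(322,362,2)])
O=[(281,163.5),(205,246.5),(355,246.5),(236,142),(327.5,142)]
for k in(35,39): fit(O,[(175,0,-23),(k,45,1),(k,-45,1),(175,45,1),(175,-45,1)],c,s)
E
```

```text
150 L [(200, 342), (202, 340), (204, 343), (206, 340), (208, 346), (210, 347), (212, 339), (214, 348), (216, 351), (218, 351), (220, 351), (222, 349), (224, 351), (226, 355), (228, 357), (230, 439), (232, 463), (234, 382), (236, 320), (238, 327), (240, 336)] 
  R [(322, 412), (324, 409), (326, 416), (328, 539), (330, 534), (332, 476), (334, 466), (336, 446), (338, 361), (340, 358), (342, 361), (344, 356), (346, 356), (348, 369), (350, 454), (352, 458), (354, 465), (356, 460), (358, 461), (360, 458)]
155 L [(200, 339), (202, 340), (204, 347), (206, 345), (208, 344), (210, 347), (212, 344), (214, 345), (216, 347), (218, 349), (220, 350), (222, 348), (224, 351), (226, 357), (228, 408), (230, 462), (232, 428), (234, 323), (236, 321), (238, 333), (240, 340)] 
  R [(322, 377), (324, 406), (326, 415), (328, 526), (330, 592), (332, 556), (334, 457), (336, 388), (338, 361), (340, 360), (342, 354), (344, 361), (346, 357), (348, 356), (350, 358), (352, 382), (354, 437), (356, 458), (358, 458), (360, 457)]
160 L [(200, 341), (202, 338), (204, 339), (206, 344), (208, 348), (210, 345), (212, 349),
[... 2210 characters left out ...]
4, 577), (326, 575), (328, 577), (330, 578), (332, 575), (334, 577), (336, 575), (338, 578), (340, 580), (342, 578), (344, 567), (346, 488), (348, 551), (350, 572), (352, 597), (354, 660), (356, 648), (358, 647), (360, 640)]
65.1116986947329 [-10.42739931  -3.00864906] [-0.1  0.6  1.8 -0.1  0.7 -0.1 -2.4 -0.1  0.8 -0.2] 
rib [586.90030954 116.33846422 109.02817941] tip [587.3387223  103.64621426 103.13627096] rim in rib 25.769037830455822 -13.430687824906517
64.2207842068655 [-12.82205869  -0.20219138] [-0.1  0.7  2.  -0.1  0.4 -0.2 -3.  -0.1  1.4 -0.1] 
rib [586.90739724 116.13327215 112.4066143 ] tip [587.34259445 103.53411384 106.31795162] rim in rib 28.688532521249677 -15.114266707913881
```

```bash
python3 -m crank '[[0.035,0,0.05,0,1],[0.035,0,0.12,0,1],[0.035,0,0.17,0,1],[0.035,0,0.2,0,1],[0.035,0,0.2,0,1]]' 60 | sed -n 2,4p
python3 -m crank '[[0,0,0.03,0,1],[0,0,0.03,0,1]]' 60 | sed -n 2,4p
python3 -m crank '[[0,0,0.025,0,1],[0,0,0.025,0,1]]' 60 | sed -n 2,4p
```

```text
ee_pos: [587.5, 94.4, 235.8]
tool_rot: [-180.0, -0.0, 92.0]
ft_force: [-1.0, 0.4, -1.4]
ee_pos: [587.6, 94.4, 233.1]
tool_rot: [-180.0, -0.0, 92.0]
ft_force: [-0.1, -0.4, -0.6]
ee_pos: [587.5, 94.4, 230.5]
tool_rot: [-180.0, -0.0, 92.0]
ft_force: [-0.5, -0.0, -1.4]
```

```bash
python3 -m crank '[[0,0,0.02,0,1],[0,0,0.02,0,1]]' 60 | sed -n 2,4p
python3 -m crank '[[0,0,0.02,0,1],[0,0,0.02,0,1]]' 60 | sed -n 2,4p
python3 -m crank '[[0,0,0.02,0,1],[0,0,0.02,0,1]]' 60 | sed -n 2,4p
```

```text
ee_pos: [587.6, 94.4, 228.5]
tool_rot: [-180.0, -0.0, 92.0]
ft_force: [0.1, -0.2, -1.9]
ee_pos: [587.6, 94.4, 226.5]
tool_rot: [-180.0, -0.0, 92.0]
ft_force: [-0.1, -0.1, -1.2]
ee_pos: [587.9, 94.5, 225.1]
tool_rot: [180.0, -0.0, 92.0]
ft_force: [0.4, -0.4, 2.2]
```

```bash
python3 -m crank '[[0,0,0,0,1],[0,0,0.01,0,1],[0,0,0.01,0,1]]' 60 | sed -n 1,4p
python3 -m crank '[[0.03,0,0,0,1],[0.03,0,0,0,1]]' 60 | sed -n 2,4p
python3 -m crank '[[-0.05,0,0,0,1],[-0.05,0,0,0,1]]' 60 | sed -n 2,4p
```

```text
time: 18.38
ee_pos: [588.0, 94.5, 225.0]
tool_rot: [179.9, -0.0, 92.0]
ft_force: [-2.4, 0.3, 9.5]
ee_pos: [588.0, 95.6, 225.1]
tool_rot: [179.9, 0.2, 92.0]
ft_force: [-1.3, -6.4, 10.8]
ee_pos: [588.2, 92.1, 224.0]
tool_rot: [179.9, 0.0, 92.0]
ft_force: [0.0, -1.6, 5.3]
```

Contact pattern (upward support plus resistance to forward push, and position agreeing with the hooked geometry within 3 mm) shows the rib is hooked at ~65° with both rings in the tote. Next, swing down about the rim.

```bash
python3 -m crank '[[0.02,0,0,0,1],[0.02,0,0,0,1],[0.02,0,0,0,1]]' 10 | sed -n 1,6p
python3 - <<'E'
from h import *
def g(d):
    t=np.radians(d);s,c=np.sin(t),np.cos(t); return np.array([-139.5*c+38*s+6*s*s,139.5*s+38*c+6*s*c])
o=g(65)
for d in range(65,-1,-5): print(d,np.round(g(d)-o,1))
rel((588,94,225,92))
E
```

```text
time: 19.25
ee_pos: [588.2, 94.3, 224.1]
tool_rot: [179.9, 0.0, 92.0]
ft_force: [0.2, -1.2, 5.5]
opening: 14.1
gripper_force: 10.0
65 [0. 0.]
60 [-12.8  -2.4]
55 [-25.3  -5.9]
50 [-37.5 -10.5]
45 [-49.2 -16.3]
40 [-60.4 -23.1]
35 [-70.9 -30.8]
30 [-80.7 -39.5]
25 [-89.7 -49.1]
20 [-97.8 -59.4]
15 [-104.9  -70.5]
10 [-111.   -82.1]
5 [-116.   -94.3]
0 [-119.9 -106.8]
now [588.2  94.3 224.1] [1.7994e+02 4.0000e-02 9.1990e+01] t 19.25 F [ 0.2 -1.2  5.5]
(588, 94, 225, 92) [-0.003 -0.002 -0.009] turn -0.0
```

```bash
python3 -m crank '[[-0.11,0,0.03,0,1],[-0.23,0,0.07,0,1],[-0.35,0,0.11,0,1],[-0.47,0,0.17,0,1],[-0.58,0,0.235,0,1],[-0.69,0,0.315,0,1],[-0.79,0,0.4,0,1],[-0.79,0,0.4,0,1]]' 10
python3 - <<'E'
from h import *
c=cal('wrist');w=imaging.grab_frame('wrist');save('w6.png',w);W=w.astype(int)
print([(r,W[r,281].tolist()) for r in range(0,150,6)])
print('rear',[(r,int(W[r,235].sum())) for r in range(180,286,4)])
for r in(60,120,180,215): print(r,[(u,W[r,u].tolist()) for u in range(180,236,4)])
E
```

```text
time: 20.25
ee_pos: [589.8, 14.4, 182.5]
tool_rot: [-179.9, 0.0, 91.9]
ft_force: [0.4, -2.3, -0.9]
opening: 14.1
gripper_force: 10.0
[(0, [47, 121, 224]), (6, [46, 125, 227]), (12, [47, 126, 229]), (18, [48, 126, 229]), (24, [49, 127, 229]), (30, [47, 127, 230]), (36, [47, 127, 230]), (42, [49, 128, 231]), (48, [51, 129, 231]), (54, [232, 230, 217]), (60, [233, 231, 219]), (66, [233, 231, 219]), (72, [234, 232, 219]), (78, [234, 231, 219]), (84, [233, 232, 219]), (90, [181, 177, 161]), (96, [173, 170, 155]), (102, [173, 171, 154]), (108, [173, 171, 155]), (114, [173, 170, 155]), (120, [173, 171, 154]), (126, [176, 173, 156]), (132, [172, 170, 154]), (138, [175, 173, 156]), (144, [175, 171, 154])]
rear [(180, 501), (184, 473), (188, 453), (192, 452), (196, 452), (200, 451), (204, 453), (208, 454), (212, 452), (216, 453), (220, 429), (224, 457), (228, 346), (232, 348), (236, 395), (240, 498), (244, 496), (248, 497), (252, 486), (256, 494), (260, 505), (264, 485), (268, 489), (272, 484), (276, 363), (280, 95), (284, 91)]
60 [(180, [38, 86, 160]), (184, [37, 87, 160]), (188, [36, 86, 160
[... 561 characters left out ...]
154]), (232, [173, 172, 155])]
180 [(180, [110, 111, 104]), (184, [110, 110, 104]), (188, [110, 111, 104]), (192, [110, 112, 105]), (196, [111, 111, 103]), (200, [127, 126, 114]), (204, [173, 171, 156]), (208, [99, 98, 89]), (212, [93, 93, 84]), (216, [139, 136, 123]), (220, [176, 173, 157]), (224, [173, 171, 156]), (228, [174, 172, 157]), (232, [175, 172, 157])]
215 [(180, [169, 171, 159]), (184, [167, 168, 157]), (188, [168, 169, 157]), (192, [172, 172, 162]), (196, [176, 178, 167]), (200, [156, 153, 139]), (204, [127, 126, 115]), (208, [92, 90, 83]), (212, [92, 92, 84]), (216, [159, 157, 142]), (220, [157, 155, 141]), (224, [158, 157, 144]), (228, [159, 157, 143]), (232, [156, 155, 140])]
```

```bash
cat > th.py <<'E'
from h import *
def scan(ths,off=(3.5,11.2)):
    c=cal('wrist');s=readout.read_state();p=s['ee_pos']+[0,0,-3];f=np.radians(s['tool_rot'][2])
    for d in ths:
        t=np.radians(d)
        def pt(a,b,h):
            a-=off[0];h-=off[1];fx=a*np.cos(t)+h*np.sin(t);fz=-a*np.sin(t)+h*np.cos(t)
            return p+[fx*np.cos(f)-b*np.sin(f),fx*np.sin(f)+b*np.cos(f),fz]
        print(d,'floorfront',np.round(proj(c,pt(175,0,-23))),'frontL',np.round(proj(c,pt(175,45,1))),'rearL',np.round(proj(c,pt(35,45,1))),'rib',np.round(pt(143,0,-27)))
E
python3 -c "
from th import *
scan((25,30,35,40,45,50,55))"
```

```text
25 floorfront [281.  32.] frontL [210.   3.] rearL [200. 221.] rib [586. 125.  86.]
30 floorfront [281.  51.] frontL [215.  23.] rearL [201. 224.] rib [586. 116.  77.]
35 floorfront [281.  69.] frontL [219.  43.] rearL [202. 227.] rib [587. 107.  69.]
40 floorfront [281.  87.] frontL [223.  61.] rearL [203. 230.] rib [587.  97.  61.]
45 floorfront [281. 103.] frontL [226.  79.] rearL [204. 233.] rib [587.  86.  54.]
50 floorfront [281. 119.] frontL [228.  96.] rearL [205. 237.] rib [588.  75.  48.]
55 floorfront [281. 135.] frontL [230. 112.] rearL [205. 241.] rib [588.  63.  44.]
```

```bash
python3 -m crank '[[-0.08,0,0.1,0,1],[-0.16,0,0.2,0,1],[-0.23,0,0.31,0,1],[-0.29,0,0.43,0,1],[-0.34,0,0.55,0,1],[-0.38,0,0.675,0,1],[-0.38,0,0.675,0,1]]' 10
python3 - <<'E'
from th import *
w=imaging.grab_frame('wrist');save('w7.png',w);W=w.astype(int).sum(2)
scan((0,5,10,15))
print('rear',[(r,int(W[r,235])) for r in range(180,250,4)])
for r in(20,100,180): print(r,[(u,int(W[r,u])) for u in range(150,230,3)])
E
```

```text
time: 21.18
ee_pos: [591.0, -22.7, 114.7]
tool_rot: [-179.9, -0.0, 92.0]
ft_force: [-0.1, -1.2, -1.7]
opening: 13.9
gripper_force: 10.0
0 floorfront [281. -89.] frontL [ 167. -131.] rearL [193. 214.] rib [586. 117.  74.]
5 floorfront [281. -61.] frontL [179. -99.] rearL [194. 215.] rib [586. 113.  62.]
10 floorfront [281. -35.] frontL [189. -70.] rearL [196. 216.] rib [587. 108.  50.]
15 floorfront [281. -11.] frontL [198. -44.] rearL [197. 217.] rib [587. 102.  39.]
rear [(180, 524), (184, 524), (188, 523), (192, 470), (196, 473), (200, 467), (204, 465), (208, 276), (212, 276), (216, 402), (220, 463), (224, 483), (228, 483), (232, 474), (236, 487), (240, 490), (244, 474), (248, 455)]
20 [(150, 136), (153, 142), (156, 146), (159, 137), (162, 136), (165, 132), (168, 134), (171, 163), (174, 457), (177, 499), (180, 459), (183, 262), (186, 246), (189, 244), (192, 244), (195, 391), (198, 496), (201, 497), (204, 500), (207, 499), (210, 502), (213, 500), (216, 503), (219, 502), (222, 503), (225, 502), (228, 502)]
100 [(150, 518), (153, 522), (156, 525), (159, 517), (162, 506), (165, 341), (168, 343), (171, 349), (174, 343), (177, 349), (180, 481), (183, 515), (186, 443), (189, 254), (192, 258), (195, 250), (198, 263), (201, 501), (204, 516), (207, 515), (210, 516), (213, 517), (216, 515), (219, 517), (222, 517), (225, 521), (228, 517)]
180 [(150, 474), (153, 461), (156, 304), (159, 310), (162, 314), (165, 311), (168, 308), (171, 308), (174, 311), (177, 317), (180, 314), (183, 318), (186, 491), (189, 524), (192, 411), (195, 262), (198, 251), (201, 253), (204, 372), (207, 520), (210, 519), (213, 525), (216, 523), (219, 521), (222, 519), (225, 520), (228, 523)]
```

```bash
python3 -m crank '[[0,0,0,0,1],[0,0,0,0,1],[0,0,-0.1,0,1],[0,0,-0.25,0,1],[0,0,-0.4,0,1],[-0.05,-0.04,-0.4,0,1],[-0.15,-0.12,-0.4,0,1],[-0.2,-0.16,-0.4,0,1]]' 60
python3 -m crank '[[-0.1,-0.09,0,0,1],[-0.25,-0.21,0,0,1],[-0.45,-0.38,0,0,1],[-0.63,-0.53,0,0,1],[-0.74,-0.62,0,0.03,1],[-0.76,-0.64,0,0.03,1],[-0.76,-0.64,0,0.03,1]]' 60 | sed -n 2,4p
python3 -c "
from h import *
rel((455,-199,60,91))"
```

```text
time: 22.22
ee_pos: [575.1, -43.8, 155.6]
tool_rot: [-179.9, -0.0, 91.9]
ft_force: [0.4, 0.4, -1.6]
opening: 13.6
gripper_force: 60.0
ee_pos: [515.3, -121.2, 156.2]
tool_rot: [180.0, -0.0, 91.1]
ft_force: [-0.2, -0.2, -1.0]
now [ 515.3 -121.2  156.2] [ 1.7998e+02 -1.0000e-02  9.1050e+01] t 23.1 F [-0.2 -0.2 -1. ]
(455, -199, 60, 91) [-0.767 -0.617  0.962] turn 0.002
```

```bash
python3 -m crank '[[-0.12,-0.1,0,0,1],[-0.3,-0.24,0,0,1],[-0.5,-0.4,0.05,0,1],[-0.68,-0.55,0.15,0,1],[-0.77,-0.62,0.3,0,1],[-0.77,-0.62,0.5,0,1],[-0.77,-0.62,0.7,0,1],[-0.77,-0.62,0.8,0,1]]' 60 | sed -n 2,4p
python3 -m crank '[[0,0,0.06,0,1],[0,0,0.11,0,1],[0,0,0.15,0,1],[0,0,0.15,0,1]]' 60 | sed -n 2,4p
python3 -m crank '[[0,0,0.02,0,1],[0,0,0.02,0,1]]' 60 | sed -n 2,4p
python3 -c "
from th import *
w=imaging.grab_frame('wrist');W=w.astype(int).sum(2)
for r in(20,100,180): print(r,[(u,int(W[r,u])) for u in range(150,210,3)])
"
```

```text
ee_pos: [453.9, -199.3, 75.3]
tool_rot: [-179.9, -0.0, 91.1]
ft_force: [-0.6, -0.4, -1.4]
ee_pos: [454.5, -199.3, 61.1]
tool_rot: [-180.0, -0.0, 91.1]
ft_force: [-0.2, -0.4, -1.0]
ee_pos: [454.6, -199.3, 59.2]
tool_rot: [180.0, -0.0, 91.1]
ft_force: [-0.1, -0.0, -1.5]
20 [(150, 484), (153, 484), (156, 479), (159, 497), (162, 508), (165, 515), (168, 507), (171, 503), (174, 646), (177, 674), (180, 633), (183, 279), (186, 241), (189, 242), (192, 240), (195, 364), (198, 490), (201, 487), (204, 490), (207, 489)]
100 [(150, 507), (153, 506), (156, 508), (159, 518), (162, 531), (165, 524), (168, 504), (171, 494), (174, 487), (177, 495), (180, 668), (183, 688), (186, 604), (189, 258), (192, 245), (195, 250), (198, 257), (201, 486), (204, 510), (207, 502)]
180 [(150, 474), (153, 465), (156, 464), (159, 479), (162, 491), (165, 492), (168, 486), (171, 482), (174, 478), (177, 477), (180, 482), (183, 492), (186, 662), (189, 677), (192, 491), (195, 246), (198, 238), (201, 244), (204, 337), (207, 454)]
```

Still level. Lower to the bench contact.

```bash
for i in 1; do python3 -m crank '[[0,0,0.02,0,1],[0,0,0.02,0,1]]' 60 | sed -n 2,4p; python3 -m crank '[[0,0,0.02,0,1],[0,0,0.02,0,1]]' 60 | sed -n 2,4p; python3 -m crank '[[0,0,0.015,0,1],[0,0,0.015,0,1]]' 60 | sed -n 2,4p; done
```

```text
ee_pos: [454.4, -199.3, 57.0]
tool_rot: [-180.0, -0.0, 91.1]
ft_force: [-0.3, 0.0, -1.9]
ee_pos: [454.4, -199.3, 55.0]
tool_rot: [-180.0, -0.0, 91.1]
ft_force: [0.5, -0.6, -1.2]
ee_pos: [454.4, -199.3, 53.5]
tool_rot: [-180.0, -0.0, 91.1]
ft_force: [-0.1, -0.3, -1.4]
```

```bash
python3 -m crank '[[0,0,0.02,0,1],[0,0,0.02,0,1]]' 60 | sed -n 2,4p; python3 -m crank '[[0,0,0.02,0,1],[0,0,0.02,0,1]]' 60 | sed -n 2,4p;python3 -m crank '[[0,0,0.02,0,1],[0,0,0.02,0,1]]' 60 | sed -n 2,4p
```

```text
ee_pos: [454.4, -199.3, 51.5]
tool_rot: [-180.0, -0.0, 91.1]
ft_force: [0.3, 0.2, -2.1]
ee_pos: [454.4, -199.3, 49.5]
tool_rot: [-180.0, -0.0, 91.1]
ft_force: [0.4, 0.0, -1.7]
ee_pos: [454.8, -199.6, 48.0]
tool_rot: [180.0, 0.0, 91.1]
ft_force: [-0.4, -0.8, 4.7]
```

```bash
python3 -m crank '[[0,0,-0.005,0,1],[0,0,-0.005,0,1],[0,0,-0.005,0,1]]' 3 | sed -n 2,4p
python3 -m crank '[[0,0,0,0,-0.5],[0,0,0,0,-1],[0,0,0,0,-1],[0,0,0,0,-1],[0,0,0,0,-1],[0,0,0,0,-1]]' 3 | sed -n 2,6p
python3 -m crank '[[0,0,-0.2,0,-1],[0,0,-0.5,0,-1],[0,0,-0.9,0,-1],[0,0,-1,0,-1],[0,0,-1,0,-1]]' | sed -n 2,6p
python3 -m crank '[[-0.3,0,-0.4,0,-1],[-0.5,0,-0.8,0,-1],[-0.5,0,-1,0,-1],[-0.5,0,-1,0,-1]]' | sed -n 1,6p
python3 - <<'E'
from h import *
c=cal('wrist');w=imaging.grab_frame('wrist');save('w8.png',w)
rs=imaging.outline_of('tray_grip','wrist')
for r in rs: print(np.round(r['box']),round(r['score'],2),np.median(w[r['region']],0))
rel((454,-254,260,91)); W=w.astype(int).sum(2)
a=dict(np.load('w1.npz'))
print('pred handle top ends',[np.round(proj(c,(454.2,y,62))) for y in(-222,-182)],'rear corners',[np.round(proj(c,(x,-167.5,42))) for x in(408,498)])
T=imaging.grab_frame('top')
for n in('tray_grip','plug_tray_grip','ring_1_center'):
    for r in imaging.search_frame(n,'top'): print(n,np.round(r['box']),round(r['score'],2))
S=imaging.grab_frame('side')
for n in('tray_grip','plug_tray_grip','ring_1_center'):
    for r in imaging.search_frame(n,'side'): print('side',n,np.round(r['box']),round(r['score'],2))
E
```

```text
ee_pos: [454.6, -199.4, 48.2]
tool_rot: [180.0, 0.0, 91.1]
ft_force: [0.0, -0.4, -0.7]
ee_pos: [454.5, -199.3, 48.1]
tool_rot: [-180.0, -0.0, 91.1]
ft_force: [0.0, -0.1, -0.6]
opening: 70.1
gripper_force: 0.0
ee_pos: [454.8, -199.5, 148.4]
tool_rot: [179.9, 0.0, 91.1]
ft_force: [0.8, 0.2, -0.3]
opening: 87.8
gripper_force: 0.0
time: 28.65
ee_pos: [455.7, -249.8, 247.9]
tool_rot: [180.0, 0.0, 91.0]
ft_force: [-0.5, -0.4, -0.5]
opening: 87.8
gripper_force: 0.0
[281.  91.  93. 179.] 0.8 [166. 164. 149.]
[170. 268. 123. 173.] 0.74 [218.  31.  21.]
now [ 454.6 -248.6  246.2] [-1.7986e+02 -1.1000e-01  9.1080e+01] t 28.75 F [ 0.4 -0.2  0.1]
(454, -254, 260, 91) [-0.054 -0.007 -0.138] turn 0.003
pred handle top ends [array([280., 177.]), array([281., 138.])] rear corners [array([237., 123.]), array([322., 124.])]
tray_grip [300. 227.  86.  43.] 0.78
tray_grip [174. 294.  54.  94.] 0.75
tray_grip [387. 274.  50.  35.] 0.64
tray_grip [322. 155.  67.  41.] 0.64
plug_tray_grip [323. 155.  69.  40.] 0.85
ring_1_center [171. 186.  10.  14.] 0.61
side tray_grip [195. 360. 101. 121.] 0.73
side tray_grip [275. 252.  60.  81.] 0.67
side plug_tray_grip [383. 270.  79.  94.] 0.58
```

```bash
python3 -m crank '[[0,0,0,0,-1],[0,0,0,0,-1],[0,0,0,0,-1],[0,0,0,0,-1]]' | head -2; python3 -c "
from plant import env; print(env.close_job())"
```

```text
time: 29.65
ee_pos: [455.5, -249.3, 248.2]
the job is handed in; nothing more can be done
None
```

I handed the job in at 29.7 s; `close_job` gave no verdict. Both rings are in the tote, the empty white tray stands back where it was and is released, and the plug tray was not touched; the rib slipped over the rim on the first swing, so I re-hooked it at about 65°, judged hooked only from contact forces and a camera fit.

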